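# Fit a filter cassette in the polishing box

## Robot

A 6-joint arm with a two-finger parallel gripper is mounted at the origin on the work surface. World frame = base frame: x ahead of the robot, y to its left, z up, the work surface at z = 0. Lengths are in m, angles in rad, forces in N, time in s.
With the tool pointing down it reaches from about 0.25 to 0.85 m from the base axis. Payload 12.5 kg.
Tool frame: the origin (TCP) lies midway between the tips of the shut fingers; the grasp point (between the pads) lies ctrl.pinch_z behind it (ctrl.pinch_z is the distance from the TCP to the grasp point, in m); z points along the fingers, y is the direction in which the jaws open and shut (so a half turn about z gives the same grasp; the last joint's range is limited). The gripper opens to 93 mm and grips with 3 to 60 N. Pads are 15 mm wide; open, the fingers measure 128 mm over their backs; the gripper's body (75 mm by 188 mm) begins 65 mm behind the grasp point.
Start: joints at [1.164, 0.351, 1.652, -0, 1.139, -0.085], TCP at [0.174, 0.522, 0.219] pointing down, gripper open.
Joint ranges: [-2.75, 2.75], [-0.79, 2.1], [0.01, 2.65], [-1.57, 4.71], [0.07, 3.14], [-2.87, 2.87]. Speed limits (rad/s): [2.22, 2.22, 2.79, 3.14, 3.14, 3.14].

## Interface

Orientations are given as a unit quaternion [w, x, y, z].
In Python, from bench import ctrl, optics, hand_in gives the robot as it stands.
- The arm moves only by the tool carry_out, never from a script. Its argument "steps" is one flat list of numbers, 5 for each row, row after row: the shift along the world's x, y, z in m, then the turn about the world's z in degrees, then the finger opening in m, from 0 to 0.093. In form: [x, y, z, turn, jaw, x, y, z, turn, jaw, ...]. A call has 1 to 12 rows; each row shifts and turns the commanded pose from where the row before left it; what a row does not reach is not made up. A row lasts 1/8 s, in which the tool goes at most 62.5 mm and 10.7 degrees, less where a joint would pass 70% of its speed; a pose out of reach is approached as far as the arm can. A call with a gripper value outside its range is refused whole. The fingers move at their own pace and stop on an object; "force" is the grip in N (left out, the last holds). Time passes only in rows, so rows that do not move let the fingers close. It gives the time, the measured TCP pose, the force and the opening at its end, in the units of the state.
- ctrl.observe(): the state, without advancing time (a new reading comes with each control period).
- optics.read_camera(name): name is "side" or "top"; returns the picture (420x560x3 uint8, blue, green, red); there is no depth.
- optics.camera_params(name): a dict with "mtx" (3x3 intrinsics, pixels), "k1" (the pictures are not rectified: a ray, as slopes to the right and down, at radius r is drawn at 1 + k1 r^2 times it, then the intrinsics apply), "rvec" (rotation vector, rad) and "tvec" (3), from world to camera coordinates, as OpenCV has them. Camera axes: x right, y down, z forward; pixel columns grow to the right and rows downward; lengths in m; the calibration is good to about 2 mm. A picture is of the moment at which its call begins. camera_params takes no time and is no camera call.
- hand_in(): hands the job in, once; it reports no verdict.
The state is a dict: "clock": time; "joint_positions": joint angles; "dq": joint speeds; "joint_torque": joint torques, N m; "ee_pos": TCP position; "ee_rot": TCP orientation; "contact_force": force on the tool from outside, world axes, zero at the start; "moment": the same for the moment, N m; "opening": opening from 0.0 (shut) to 1.0 (fully open).
Only numpy, scipy, OpenCV 4.12 (cv2) and the standard library are available. Lean on these libraries where they do the work, as an engineer would, in place of code of your own. Each camera call takes 0.05 s, during which the arm holds its last target.

## Task

Fit the filter cassette into the polishing box: press the release key on its ledge so that the filter tray springs out, seat the cassette flat in the tray without forcing it, then push the tray in until its catch clicks and the tray stays shut, flush with the front, when you let go. Do it by feel: press on the machine, key and tray with no more than 15 N, and leave the other things on the bench where they are.

Things in the scene. Friction and masses are not known exactly. Their poses are not given: they have to be found in the camera images.
- polishing_box: Jeweller's polishing box: grey fan base 290 deep (x) x 360 wide (y) x 90 high (mm) under a clear hood 300 wide. The hood is set back behind an open ledge 105 deep along the front; its shield slants back, from 160 high at the ledge to 270. Origin: centre of the base's underside; x points from front to back, y to the left of someone facing the front (at x = -145), z up.
- tray_bay (a point): Middle of the tray's opening in the front face, at (-145, 0, 41) in the box's frame; opening 94 wide, 12 to 70 above the bench. With the tray caught shut its plate is flush here and the tray's origin is at (-94, 0, 22) in the box's frame; fully out it is at x = -199, held against a stop by its spring (1.6 N when out, 3.5 N when in).
- tray: Grey plastic filter tray that slides out of the base along the box's -x. Origin: centre of the floor of its open-topped well; axes parallel to the box's. Well 82 long (x) x 62 wide (y) x 14 deep, walls 4 thick; front plate 90 wide x 54 high. Once let go past the click it comes back to flush and stays; let go before, it springs right out.
- tray_pull (a point): Middle of the front of the tray's pull, a lip 62 wide x 14 high, 26 proud of the plate, at (-77, 0, 31) from the tray's origin. Push it along the box's x. The catch clicks 1 to 12 mm past flush; how far differs from machine to machine and cannot be seen. Force climbs to 7-8 N, drops 3 N at the click, and about 1 mm deeper rises 9 N per mm on a rubber buffer.
- release_key: Oblong grey key 24 (x) x 30 (y) in a black bezel on the ledge, left of the tray bay as seen facing the front, 13 mm above the ledge. Origin: middle of its top, at (-111, 60, 103) in the box's frame. Pressed straight down it frees the tray after 6 to 8 mm, at about 5 N; from 8.5 mm on a rubber pad stiffens it (4 N per mm, to 12.5 mm at most). It springs back.
- filter_cassette: White filter cassette, 0.14 kg: frame 78 (x) x 58 (y) x 20 high with an upright pull rib on top, 46 long (x), 10 thick (y), 22 tall (42 above the underside). The foot is 2 mm smaller all round for its lowest 4 mm. Origin: centre of the underside. Seated, its origin coincides with the tray's, its x axis along the tray's, either way round.
- bur_stand: Wooden block 85 x 55 x 24 with steel burs standing in it, 48 high in all; origin under its centre. To be left alone.
- wax_tin: Small round aluminium tin, 52 across and 24 high, on the ledge right of the tray bay; origin under its centre. To be left alone.
- compound_bar: Brown bar of polishing compound 85 x 38 x 30; origin under its centre. To be left alone.
- ring_dish: White ceramic dish 72 across and 22 high; origin under its centre. To be left alone.
- ring_mandrel: Steel ring mandrel with a wooden handle, lying, 300 long along its x and 33 high; origin on the bench below its middle. To be left alone.
- powder_jar: Glass jar with a black lid, 60 across and 75 high; origin under its centre. To be left alone.
- bench_brush: Bench brush lying along its x, 200 long; origin under its middle. To be left alone.
Things that resemble listed ones, but are neither listed nor needed, are in the scene too. Several things look just like the filter_cassette: the one meant starts nearest to the robot's base.

How it is judged:
By the outcome, as a careful person would: the job done as asked, in the order asked, and still so for the second after the job is handed in, with the robot touching nothing.
It also fails if it takes over 72 s, if anything falls off the work surface, if the arm or the gripper's body presses on something with over 40 N, if the wrist force passes 120 N, or if a joint passes its speed limit or range.

## Working session

There is one attempt and no reset: what is moved stays moved. The work goes in short steps, Python scripts to look and compute and a tool call to move; the robot and the scene stay as the last step left them, time stands still between calls to the robot, and variables do not carry over. Pictures are saved under pics/ and viewed, and the job is handed in when it is done.

Besides the shell and the picture viewer there is one more tool, called after "Call:" by a JSON object that holds its "fn" and its "kwargs". carry_out: Moves the arm, as the interface text tells. Its arguments: {"type":"object","properties":{"steps":{"type":"array","items":{"type":"number"}},"force":{"type":"number"}},"required":["steps"]}

```bash
ls; mkdir -p pics; python3 - <<'E'
from bench import ctrl, optics
import cv2
print(ctrl.observe(), ctrl.pinch_z)
for n in ("side","top"):
    im=optics.read_camera(n); cv2.imwrite(f"pics/{n}0.png",im); print(n,optics.camera_params(n))
E
```

```text
pics
{'clock': 0.0, 'joint_positions': array([ 1.16444231e+00,  3.51255247e-01,  1.65237637e+00, -1.47203078e-05,
        1.13908327e+00, -8.45834784e-02]), 'dq': array([ 0.00185397,  0.0015869 ,  0.00223547, -0.00098448, -0.00113136,
        0.00099375]), 'joint_torque': array([ 2.57025440e-04, -4.97318351e+01, -2.85256684e+01,  6.98997499e-02,
        2.56382808e-02, -9.96855965e-05]), 'ee_pos': array([0.17378012, 0.52148879, 0.21810915]), 'ee_rot': array([-1.29874477e-04,  1.60189037e-01,  9.87086196e-01, -5.45919339e-04]), 'contact_force': array([-0.19339587, -0.38833394,  0.21677258]), 'moment': array([-0.01261935, -0.01826309,  0.01410555]), 'opening': 1.0017047511154087} 0.0188
side {'mtx': array([[447.08826306,   0.        , 280.7574586 ],
       [  0.        , 447.08826306, 207.60774345],
       [  0.        ,   0.        ,   1.        ]]), 'k1': -0.14446844859806063, 'rvec': array([ 2.10624955, -0.74310002,  0.39225488]), 'tvec': array([-0.54114016,  0.19960841,  1.52935873])}
top {'mtx': array([[394.07454447,   0.        , 280.9776416 ],
       [  0.        , 394.07454447, 212.9897355 ],
       [  0.        ,   0.        ,   1.        ]]), 'k1': -0.02846446927526795, 'rvec': array([ 2.15067657, -2.12152267,  0.13487611]), 'tvec': array([-0.13057123,  0.57864746,  1.34033334])}
```

View pics/side0.png

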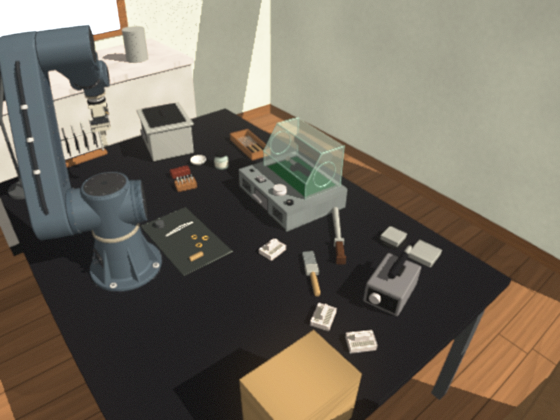

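View pics/top0.png

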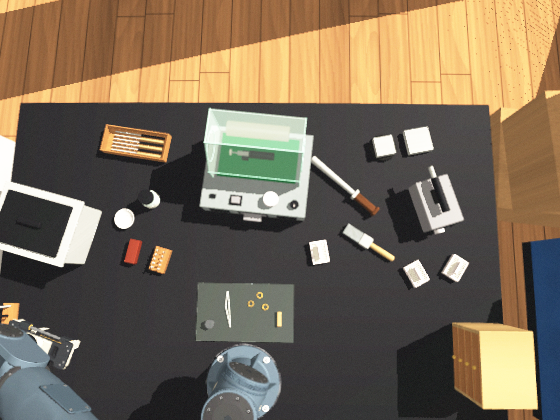

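The top view has the box front at row ~215, with the key at about (236,200) and the tray pull at (252,218). Five things could be taken for the cassette in the top view: (319,252), (416,273), (456,268), (385,147) and (418,141). The one nearest the base (240,385) is (319,252). I'll check it in a crop.

```bash
cat > h.py <<'E'
import numpy as np, cv2
from bench import ctrl, optics
def cam(n):
    p=optics.camera_params(n); R=cv2.Rodrigues(p['rvec'])[0]; return p,R
def ray(n,uv):
    p,R=cam(n); K=p['mtx']; d=np.array([(uv[0]-K[0,2])/K[0,0],(uv[1]-K[1,2])/K[1,1]])
    s=d.copy()
    for _ in range(30): s=d/(1+p['k1']*(s@s))
    return -R.T@p['tvec'], R.T@np.array([s[0],s[1],1.])
def onz(n,uv,z):
    o,d=ray(n,uv); return o+d*(z-o[2])/d[2]
def proj(n,P):
    p,R=cam(n); c=R@np.asarray(P,float)+p['tvec']; s=c[:2]/c[2]; s=s*(1+p['k1']*(s@s))
    K=p['mtx']; return np.array([K[0,0]*s[0]+K[0,2],K[1,1]*s[1]+K[1,2]])
def tri(uvs,uvt):
    A=np.zeros((3,3));b=np.zeros(3)
    for n,uv in(("side",uvs),("top",uvt)):
        o,d=ray(n,uv);d=d/np.linalg.norm(d);M=np.eye(3)-np.outer(d,d);A+=M;b+=M@o
    return np.linalg.solve(A,b)
def crop(im,u0,v0,w,h,s,f):
    cv2.imwrite(f,cv2.resize(im[v0:v0+h,u0:u0+w],None,fx=s,fy=s,interpolation=cv2.INTER_CUBIC))
E
python3 - <<'E'
from h import *
s=cv2.imread('pics/side0.png');t=cv2.imread('pics/top0.png')
crop(t,190,180,150,100,5,'pics/tc.png')
crop(s,225,145,130,120,5,'pics/sc.png')
for uv in [(319,252),(416,273),(456,268),(385,147),(418,141)]: print(uv,onz('top',uv,.02).round(3))
for uv in [(272,248),(323,316),(361,341),(393,237),(425,252)]: print(uv,onz('side',uv,.02).round(3))
print(onz('top',(236,200),.103),onz('top',(252,218),.05))
E
```

```text
(319, 252) [ 0.447 -0.258  0.02 ]
(416, 273) [ 0.379 -0.594  0.02 ]
(456, 268) [ 0.397 -0.734  0.02 ]
(385, 147) [ 0.831 -0.497  0.02 ]
(418, 141) [ 0.855 -0.618  0.02 ]
(272, 248) [ 0.443 -0.263  0.02 ]
(323, 316) [ 0.372 -0.602  0.02 ]
(361, 341) [ 0.393 -0.739  0.02 ]
(393, 237) [ 0.831 -0.495  0.02 ]
(425, 252) [ 0.857 -0.623  0.02 ]
[0.61369396 0.02837761 0.103     ] [ 0.56020897 -0.02220459  0.05      ]
```

View pics/tc.png

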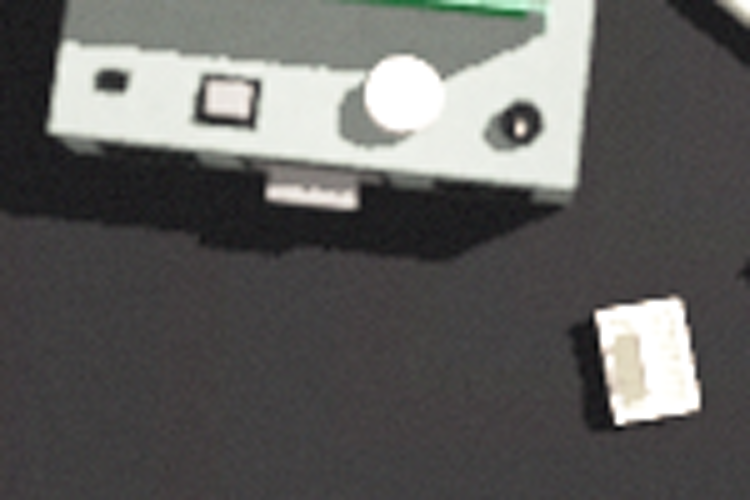

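View pics/sc.png

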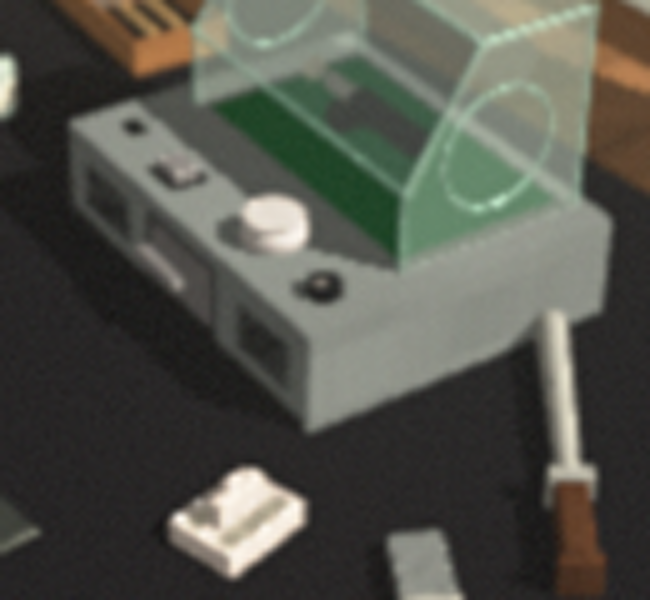

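```bash
python3 - <<'E'
from h import *
f=lambda p,o:((p[0]+.5)/5-.5+o[0],(p[1]+.5)/5-.5+o[1])
T=(190,180);S=(225,145)
print('cams',ray('top',(280,210))[0],ray('side',(280,210))[0])
tl=onz('top',f((48,132),T),.09);tr=onz('top',f((575,190),T),.09)
print('top corners',tl,tr,np.linalg.norm(tr-tl),np.degrees(np.arctan2(*(tl-tr)[:2])) )
a,b,c=[onz('side',f(p,S),.09) for p in((70,122),(307,340),(612,218))]
print('side',a,b,c,np.linalg.norm(a-b),np.linalg.norm(b-c))
print('tri',tri(f((70,122),S),f((48,132),T)),tri(f((307,340),S),f((575,190),T)))
print('key',onz('top',f((230,99),T),.103),onz('side',f((183,162),S),.103),tri(f((183,162),S),f((230,99),T)))
# box from corners
L=(tl+a)/2;R=(tr+b)/2
y=(L-R);y[2]=0;y/=np.linalg.norm(y);x=np.array([y[1],-y[0],0]);fm=(L+R)/2;fm[2]=0
for nm,l,r in(('top',tl,tr),('side',a,b)):
    yy=(l-r)[:2];print(nm,'yaw',np.degrees(np.arctan2(-yy[0],yy[1])))
O=fm+.145*x
print('box',O,'yaw',np.degrees(np.arctan2(x[1],x[0])))
W=lambda p:O+p[0]*x+p[1]*y+np.array([0,0,p[2]])
print('key pred',W((-.111,.06,.103)),'pull',W((-.171,0,.053)), 'pullpix',proj('top',W((-.171,0,.053))),proj('side',W((-.171,0,.053))))
# cassette
t=cv2.imread('pics/top0.png');s=cv2.imread('pics/side0.png')
for n,im,(u,v) in(('top',t,(319,252)),('side',s,(272,248))):
    m=cv2.inRange(im,(105,105,105),(255,255,255)); k=np.zeros_like(m);k[v-22:v+22,u-22:u+22]=m[v-22:v+22,u-22:u+22]
    cs,_=cv2.findContours(k,0,2);c=max(cs,key=cv2.contourArea)
    r=cv2.minAreaRect(c);print(n,r,cv2.contourArea(c))
    if n=='top':
        q=np.array([onz(n,p[0].astype(float),.02)[:2] for p in c],np.float32); rr=cv2.minAreaRect(q);print(rr)
    v_=cv2.resize(im[v-25:v+25,u-25:u+25],None,fx=10,fy=10,interpolation=cv2.INTER_NEAREST);cv2.imwrite(f'pics/cas_{n}.png',v_)
E
python3 -c "
import cv2,numpy as np
cv2.imwrite('pics/cas.png',np.hstack([cv2.resize(cv2.imread(f'pics/cas_{n}.png'),(400,400)) for n in('top','side')]))"
```

```text
cams [ 0.37930375 -0.15179379  1.40764431] [-0.29530825 -1.19624886  1.07396277]
top corners [0.59385082 0.15532122 0.09      ] [ 0.55845654 -0.20358023  0.09      ] 0.3606424891280534 5.63220676190553
side [0.59378294 0.1539257  0.09      ] [ 0.55535653 -0.20405005  0.09      ] [ 0.84881132 -0.23053789  0.09      ] 0.360032253374443 0.294647791068953
tri [0.59429178 0.15533828 0.08910705] [ 0.55772585 -0.20299592  0.08847136]
key [0.61573379 0.02979672 0.103     ] [0.6183545  0.02865463 0.103     ] [0.61686382 0.02899183 0.1032532 ]
top yaw -5.63220676190553
side yaw -6.126875124954339
box [ 0.71959898 -0.03944873  0.        ] yaw -5.879331510395455
key pred [0.61532888 0.03160581 0.103     ] pull [ 0.54949847 -0.02193256  0.053     ] pullpix [251.76318277 220.94241331] [255.22585322 198.86805152]
top ((319.270263671875, 251.6216278076172), (23.344655990600586, 17.755090713500977), 80.53767395019531) 377.0
((0.44845452904701233, -0.25842908024787903), (0.08140312135219574, 0.06236568093299866), 10.221607208251953)
side ((272.5000305175781, 248.5), (17.400001525878906, 24.200000762939453), 53.13010025024414) 323.0
```

View pics/cas.png

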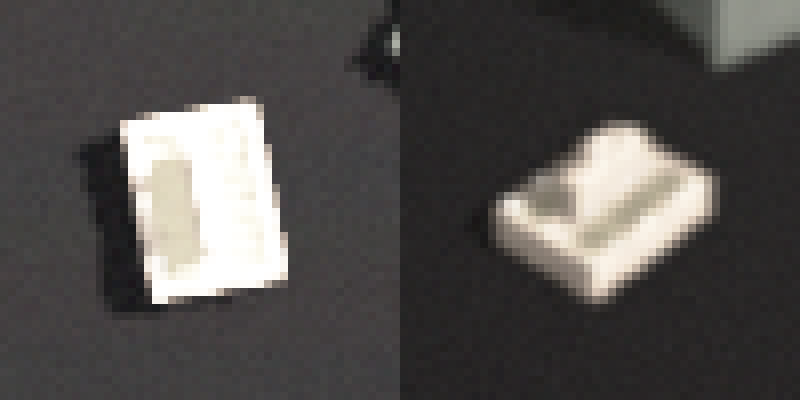

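The target cassette is at (0.448,-0.258) with yaw about +10°. Its size comes out right and the two views agree. The dark patch beside the rib is only the rib's shadow. Box yaw is about -5.9°, and the key is at about (0.616,0.030,0.103), measured and predicted. I'll move over the key with the fingers shut.

Call:
{"fn": "carry_out", "kwargs": {"steps": [0.04,-0.0445,0,1.1,0,0.04,-0.0445,0,1.1,0,0.04,-0.0445,0,1.1,0,0.04,-0.0445,0,1.1,0,0.04,-0.0445,0,1.1,0,0.04,-0.0445,0,1.1,0,0.04,-0.0445,0,1.1,0,0.04,-0.0445,0,1.1,0,0.04,-0.0445,0,1.1,0,0.04,-0.0445,0,1.1,0,0.042,-0.046,0,1.1,0,0,0,0,0,0], "force": 20}}

```text
clock: 1.6
ee_pos: [0.6174, 0.0277, 0.2176]
ee_rot: [-0.0, 0.057, 0.998, -0.0]
contact_force: [-0.5, 0.2, -1.0]
opening: 0.006
```

Call:
{"fn": "carry_out", "kwargs": {"steps": [0,0.002,-0.04,0.5,0,-0.001,0,-0.04,0,0,0,0,-0.02,0,0,0,0,-0.006,0,0,0,0,0,0,0,0,0,0,0,0]}}

```text
clock: 2.35
ee_pos: [0.6153, 0.033, 0.1137]
ee_rot: [0.001, 0.051, 0.999, 0.0]
contact_force: [0.1, 0.4, -0.1]
opening: 0.006
```

```bash
python3 - <<'E'
from h import *
t=optics.read_camera('top');s=optics.read_camera('side')
crop(s,215,135,130,100,4,'pics/sk.png');crop(t,190,170,130,75,4,'pics/tk.png')
print(ctrl.observe()['contact_force'],ctrl.observe()['ee_pos'])
cv2.imwrite('pics/k1.png',np.vstack([cv2.imread('pics/sk.png')[:300],cv2.imread('pics/tk.png')]))
E
```

```text
[ 0.45502852 -0.67404493  0.99936268] [0.61530612 0.03285282 0.113557  ]
```

View pics/k1.png

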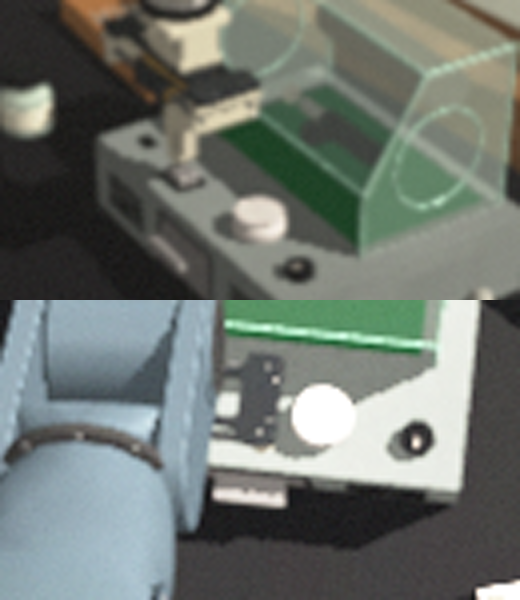

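The fingertips sit right above the key (side crop ~(185,170)). I'll now press down slowly.

Call:
{"fn": "carry_out", "kwargs": {"steps": [0,-0.002,-0.008,0,0,0,0,-0.002,0,0,0,0,-0.002,0,0,0,0,0,0,0]}}

```text
clock: 2.95
ee_pos: [0.6148, 0.0307, 0.1006]
ee_rot: [-0.0, 0.051, 0.999, -0.0]
contact_force: [-1.6, -1.1, 2.6]
opening: 0.005
```

Call:
{"fn": "carry_out", "kwargs": {"steps": [0,0,-0.002,0,0,0,0,-0.001,0,0,0,0,0,0,0]}}

```text
clock: 3.32
ee_pos: [0.615, 0.0307, 0.0976]
ee_rot: [0.0, 0.051, 0.999, -0.0]
contact_force: [-0.8, -1.9, 2.7]
opening: 0.007
```

Call:
{"fn": "carry_out", "kwargs": {"steps": [0,0,-0.001,0,0,0,0,-0.001,0,0,0,0,0,0,0]}}

```text
clock: 3.7
ee_pos: [0.615, 0.0308, 0.0957]
ee_rot: [0.0, 0.051, 0.999, 0.0]
contact_force: [-1.3, -1.4, 4.3]
opening: 0.009
```

```bash
python3 - <<'E'
from h import *
print(ctrl.observe()['contact_force'])
t=optics.read_camera('top');s=optics.read_camera('side')
crop(s,215,135,130,100,4,'pics/sk2.png');crop(t,190,170,130,75,4,'pics/tk2.png')
cv2.imwrite('pics/k2.png',np.vstack([cv2.imread('pics/sk2.png')[:300],cv2.imread('pics/tk2.png')]))
E
```

```text
[-1.34539043 -1.36996815  4.33050687]
```

View pics/k2.png

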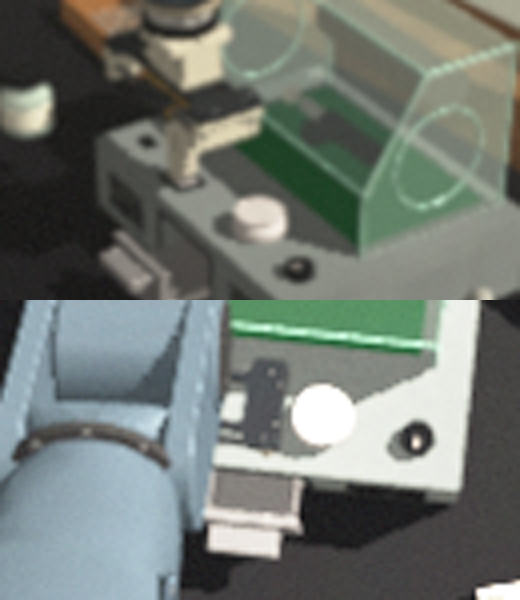

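The tray has sprung out (top crop ~(245,530)). I'll lift off and go to the cassette.

Call:
{"fn": "carry_out", "kwargs": {"steps": [0,0,0.06,0,0,0,0,0.06,0,0,-0.028,-0.048,0,2.7,0.05,-0.028,-0.048,0,2.7,0.05,-0.028,-0.048,0,2.7,0.05,-0.028,-0.048,0,2.7,0.05,-0.028,-0.048,0,2.7,0.05,-0.027,-0.049,0,2.6,0.05,0,0,-0.05,0,0.05,0,0,-0.05,0,0.05,0,0,0,0,0.05,0,0,0,0,0.05]}}

```text
clock: 5.3
ee_pos: [0.4488, -0.2586, 0.1172]
ee_rot: [0.001, -0.09, 0.996, -0.001]
contact_force: [-0.3, -0.5, 1.1]
opening: 0.535
```

```bash
python3 - <<'E'
from h import *
print(ctrl.observe()['contact_force'])
t=optics.read_camera('top');s=optics.read_camera('side')
cv2.imwrite('pics/s3.png',s);cv2.imwrite('pics/t3.png',t)
crop(s,215,145,130,125,4,'pics/sk3.png');crop(t,190,170,150,110,4,'pics/tk3.png')
E
```

```text
[-0.27483255 -0.52368714  1.05875196]
```

View pics/sk3.png

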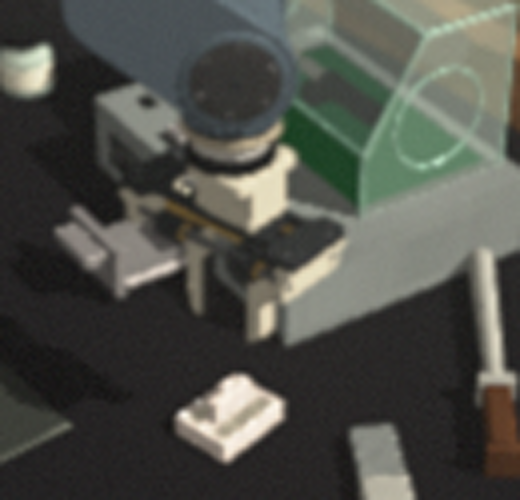

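View pics/tk3.png

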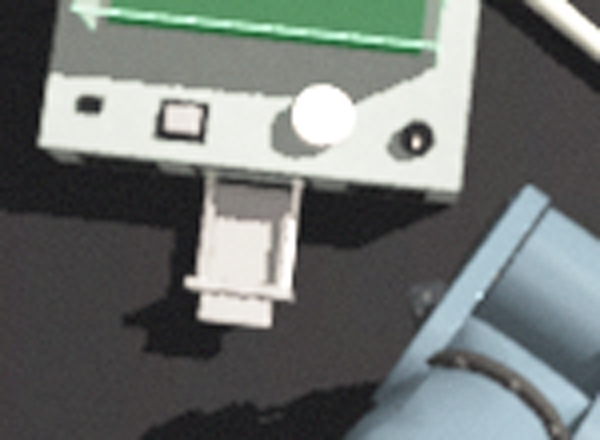

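The tray is fully out, plate edge at about (187..293,290) in the top crop. The gripper is above the cassette. I'll descend and grip the rib.

Call:
{"fn": "carry_out", "kwargs": {"steps": [0,0,-0.05,0,0.05,0,0,-0.032,0,0.05,0,0,-0.01,0,0.05,0,0,0,0,0.05,0,0,0,0,0,0,0,0,0,0,0,0,0,0,0,0,0,0,0,0], "force": 15}}

```text
clock: 6.4
ee_pos: [0.448, -0.2583, 0.0239]
ee_rot: [0.0, -0.089, 0.996, -0.0]
contact_force: [0.8, -0.2, -0.2]
opening: 0.155
```

```bash
python3 - <<'E'
from h import *
t=cv2.imread('pics/t3.png')
f=lambda p:((p[0]+.5)/4-.5+190,(p[1]+.5)/4-.5+170)
O=np.array([.7196,-.0394,0]);a=np.radians(-5.88);x=np.array([np.cos(a),np.sin(a),0]);y=np.array([-x[1],x[0],0])
W=lambda p:O+p[0]*x+p[1]*y+np.array([0,0,p[2]])
print('tray pred',W((-.199,0,.022)))
g=lambda P:((proj('top',P)-[190,170]+.5)*4-.5).round(0)
print('pull corners',g(W((-.276,.031,.06))),g(W((-.276,-.031,.06))))
print('plate corners',g(W((-.250,.045,.068))),g(W((-.250,-.045,.068))))
print('key',g(W((-.111,.06,.103))),'box',g(W((-.145,.18,.09))),g(W((-.145,-.18,.09))))
for p in((-.199,.035),(-.199,-.035)):print('wall outer top',g(W((*p,.036))))
v=cv2.resize(t[205:260,225:275],None,fx=10,fy=10,interpolation=cv2.INTER_CUBIC)
for P,c in [((-.276,.031,.06),0),((-.276,-.031,.06),0),((-.25,.045,.068),1),((-.25,-.045,.068),1),((-.199,.035,.036),2),((-.199,-.035,.036),2),((-.158,.031,.036),2),((-.24,.031,.036),2),((-.24,-.031,.036),2),((-.24,-.031,.022),0),((-.24,.031,.022),0)]:
    u=(proj('top',W(P))-[225,205]+.5)*10-.5
    cv2.drawMarker(v,tuple(int(i) for i in u),[(0,0,255),(0,200,0),(255,0,0)][c],cv2.MARKER_CROSS,14,1)
cv2.imwrite('pics/tray.png',v)
E
```

```text
tray pred [ 0.52164701 -0.01901338  0.022     ]
pull corners [196. 321.] [268. 330.]
plate corners [183. 288.] [287. 301.]
key [182. 120.] box [ 39. 146.] [460. 194.]
wall outer top [207. 235.]
wall outer top [286. 244.]
```

View pics/tray.png

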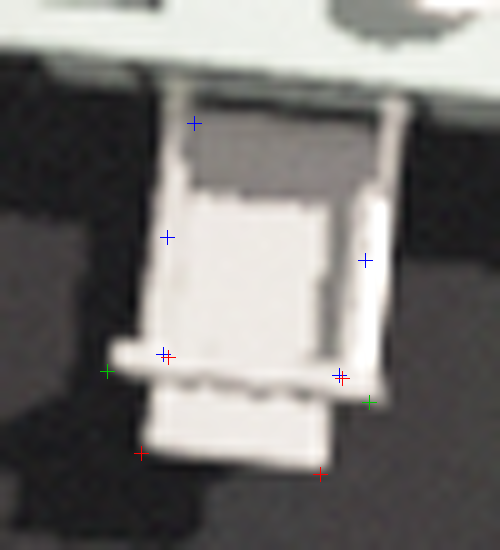

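Call:
{"fn": "carry_out", "kwargs": {"steps": [0,0,0,0,0,0,0,0,0,0]}}

```text
clock: 6.65
ee_pos: [0.448, -0.2583, 0.0237]
ee_rot: [0.0, -0.089, 0.996, -0.0]
contact_force: [-1.1, 0.4, 3.2]
opening: 0.11
```

Call:
{"fn": "carry_out", "kwargs": {"steps": [0,0,0.03,0,0,0,0,0.04,0,0,0,0,0.04,0,0,0,0,0,0,0]}}

```text
clock: 7.15
ee_pos: [0.449, -0.259, 0.1359]
ee_rot: [0.002, -0.089, 0.996, -0.001]
contact_force: [-0.2, 0.5, -1.4]
opening: 0.101
```

```bash
python3 - <<'E'
from h import *
o=ctrl.observe();print(o['contact_force'],o['ee_pos'],o['opening'])
t=optics.read_camera('top');s=optics.read_camera('side')
cv2.imwrite('pics/s4.png',s);cv2.imwrite('pics/t4.png',t)
v=np.hstack([cv2.resize(s[170:245,215:290],(525,525),interpolation=cv2.INTER_CUBIC)])
cv2.imwrite('pics/sk4.png',v)
E
```

```text
[-0.18501652  0.49610868 -1.44326398] [ 0.44899342 -0.25896703  0.13592016] 0.10098869190775095
```

View pics/sk4.png

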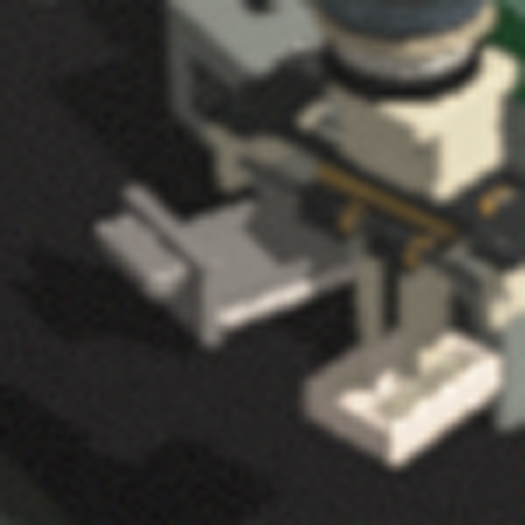

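```bash
python3 - <<'E'
from h import *
S=lambda p:((p[0]+.5)/7-.5+215,(p[1]+.5)/7-.5+170)
T=lambda p:((p[0]+.5)/10-.5+225,(p[1]+.5)/10-.5+205)
a=np.radians(-5.88);x=np.array([np.cos(a),np.sin(a),0]);y=np.array([-x[1],x[0],0])
pl=tri(S((128,186)),T((110,366)));pr=tri(S((206,268)),T((381,402)))
print('plate top L/R',pl,pr,np.linalg.norm(pl-pr), 'yaw',np.degrees(np.arctan2((pr-pl)[0],-(pr-pl)[1])))
m=(pl+pr)/2; print('tray origin from plate(front edge -.051)',m+.051*x)
ql=tri(S((95,228)),T((142,449)))
print(ql)
# side onz
l=onz('side',S((128,186)),.068);r=onz('side',S((206,268)),.068);print('side',l,r,(l+r)/2+.051*x)
l=onz('top',T((110,366)),.068);r=onz('top',T((381,402)),.068);print('top',l,r,(l+r)/2+.051*x,np.degrees(np.arctan2((r-l)[0],-(r-l)[1])))
l=onz('top',T((144,449)),.060);r=onz('top',T((327,469)),.060);print('pull',l,r,(l+r)/2+.077*x,np.degrees(np.arctan2((r-l)[0],-(r-l)[1])))
# held cassette offset from tcp: top view
t=cv2.imread('pics/t4.png');e=[.449,-.259,.1359]
print(proj('top',e))
E
```

```text
plate top L/R [0.47800001 0.02978054 0.06866217] [ 0.4665195  -0.0628081   0.07034009] 0.09331277261456093 yaw -7.0683028758329325
tray origin from plate(front edge -.051) [ 0.52299142 -0.02173849  0.06950113]
[0.44964767 0.01991726 0.05786183]
side [0.47908263 0.03020551 0.068     ] [ 0.46845605 -0.06026447  0.068     ] [ 0.52450101 -0.02025419  0.068     ]
top [0.47746996 0.03024401 0.068     ] [ 0.46651432 -0.06254968  0.068     ] [ 0.52272381 -0.02137755  0.068     ] -6.733427585473077
pull [0.44982918 0.01877816 0.06      ] [ 0.44392535 -0.04405708  0.06      ] [ 0.52347214 -0.02052775  0.06      ] -5.367593495519844
[322.20881657 249.6424733 ]
```

Call:
{"fn": "carry_out", "kwargs": {"steps": [0.015,0.048,0,-3.2,0,0.015,0.048,0,-3.2,0,0.015,0.048,0,-3.2,0,0.015,0.048,0,-3.2,0,0.015,0.046,0,-3.2,0,0,0,-0.03,0,0,0,0,0,0,0,0,0,0,0,0]}}

```text
clock: 8.25
ee_pos: [0.5227, -0.0207, 0.1035]
ee_rot: [-0.001, 0.05, 0.999, 0.0]
contact_force: [0.9, -0.3, -0.9]
opening: 0.104
```

```bash
python3 - <<'E'
from h import *
o=ctrl.observe();print(o['contact_force'],o['ee_pos'],o['opening'])
t=optics.read_camera('top');s=optics.read_camera('side')
cv2.imwrite('pics/s5.png',s);cv2.imwrite('pics/t5.png',t)
cv2.imwrite('pics/sk5.png',cv2.resize(s[150:225,215:290],(525,525),interpolation=cv2.INTER_CUBIC))
cv2.imwrite('pics/tk5.png',cv2.resize(t[190:265,215:290],(525,525),interpolation=cv2.INTER_CUBIC))
E
```

```text
[ 0.86800996 -0.34052971 -0.94481991] [ 0.52269629 -0.02065586  0.10352685] 0.1040102867402645
```

View pics/sk5.png

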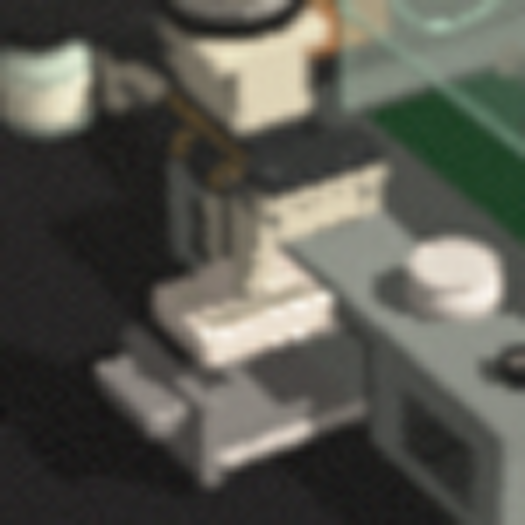

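View pics/tk5.png

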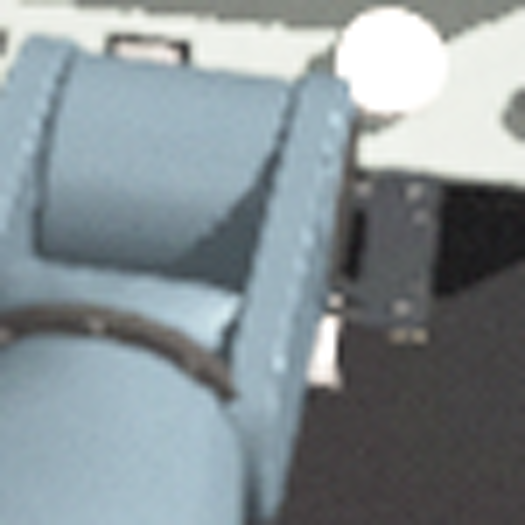

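```bash
python3 - <<'E'
from h import *
im=cv2.imread('pics/sk5.png')
tr=np.array([.5233,-.0207]);a=np.radians(-5.9);x=np.array([np.cos(a),np.sin(a)]);y=np.array([-x[1],x[0]])
c=np.array([.5227,-.0207])
q=lambda P:((proj('side',P)-[215,150]+.5)*7-.5)
for dx in(-.039,.039):
  for dy in(-.029,.029):
    for z in(.0838,.0998):
      u=q([*(c+dx*x+dy*y),z]);cv2.drawMarker(im,tuple(int(i) for i in u),(0,0,255) if z>.09 else (0,255,0),cv2.MARKER_CROSS,9,1)
for p in((-.051,.045,.068),(-.051,-.045,.068),(-.041,-.035,.036),(.041,-.035,.036)):
  u=q([*(tr+p[0]*x+p[1]*y),p[2]]);cv2.drawMarker(im,tuple(int(i) for i in u),(255,0,0),cv2.MARKER_CROSS,9,1)
cv2.imwrite('pics/sk5m.png',im)
E
```

```text
(no output)
```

View pics/sk5m.png

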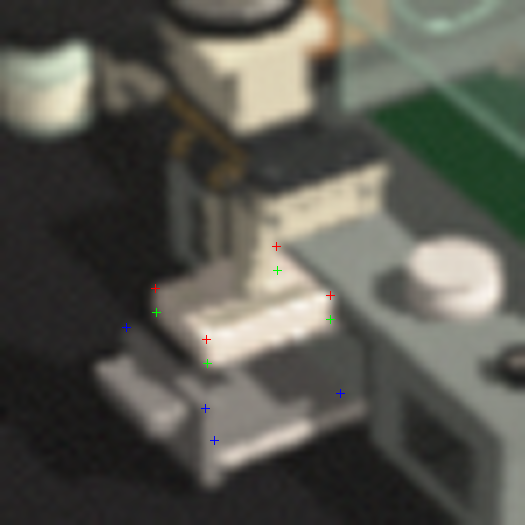

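Projected and seen cassette edges agree, and the cassette lies over the well. I'll lower it in small steps and watch the force.

Call:
{"fn": "carry_out", "kwargs": {"steps": [0.0005,0,-0.03,0,0,0,0,-0.007,0,0,0,0,-0.003,0,0,0,0,0,0,0]}}

```text
clock: 8.85
ee_pos: [0.5238, -0.0204, 0.0643]
ee_rot: [0.0, 0.05, 0.999, -0.0]
contact_force: [0.2, -0.6, -1.6]
opening: 0.102
```

Call:
{"fn": "carry_out", "kwargs": {"steps": [0,0,-0.003,0,0,0,0,-0.002,0,0,0,0,-0.002,0,0,0,0,0,0,0]}}

```text
clock: 9.35
ee_pos: [0.5233, -0.0202, 0.0565]
ee_rot: [-0.0, 0.05, 0.999, -0.0]
contact_force: [-0.3, -0.2, -1.4]
opening: 0.107
```

Call:
{"fn": "carry_out", "kwargs": {"steps": [0,0,-0.002,0,0,0,0,-0.002,0,0,0,0,-0.002,0,0,0,0,0,0,0]}}

```text
clock: 9.85
ee_pos: [0.5233, -0.0202, 0.0504]
ee_rot: [-0.0, 0.05, 0.999, 0.0]
contact_force: [-0.4, 0.0, -1.8]
opening: 0.108
```

Call:
{"fn": "carry_out", "kwargs": {"steps": [0,0,-0.002,0,0,0,0,-0.001,0,0,0,0,-0.001,0,0,0,0,0,0,0]}}

```text
clock: 10.35
ee_pos: [0.5234, -0.0202, 0.0466]
ee_rot: [-0.0, 0.05, 0.999, 0.0]
contact_force: [0.0, -0.2, -0.3]
opening: 0.107
```

Call:
{"fn": "carry_out", "kwargs": {"steps": [0,0,-0.001,0,0,0,0,0,0,0]}}

```text
clock: 10.6
ee_pos: [0.5235, -0.0202, 0.0457]
ee_rot: [0.0, 0.05, 0.999, -0.0]
contact_force: [0.8, 0.1, -0.1]
opening: 0.109
```

Call:
{"fn": "carry_out", "kwargs": {"steps": [0,0,0,0,0.03,0,0,0,0,0.03,0,0,0,0,0.03,0,0,0.05,0,0.03,0,0,0.05,0,0.03,0,0,0.03,0,0,-0.05,-0.03,0,0,0,-0.05,-0.03,0,0,0,-0.05,-0.03,0,0,0,0,0,0,0,0]}}

```text
clock: 11.85
ee_pos: [0.3711, -0.1112, 0.1757]
ee_rot: [-0.0, 0.052, 0.999, -0.0]
contact_force: [0.9, -0.5, -0.0]
opening: 0.002
```

```bash
python3 - <<'E'
from h import *
o=ctrl.observe();print(o['contact_force'],o['ee_pos'],o['opening'],o['joint_positions'])
t=optics.read_camera('top');s=optics.read_camera('side')
cv2.imwrite('pics/s6.png',s);cv2.imwrite('pics/t6.png',t)
cv2.imwrite('pics/k6.png',np.hstack([cv2.resize(s[160:230,215:285],(400,400),interpolation=cv2.INTER_CUBIC),cv2.resize(t[190:260,215:285],(400,400),interpolation=cv2.INTER_CUBIC)]))
E
```

```text
[ 9.23192790e-01 -5.06797425e-01 -1.32702272e-04] [ 0.37112321 -0.11121557  0.17574524] 0.002184126611437752 [-4.11329782e-01  1.11006607e-01  2.08641125e+00 -2.37541720e-04
  9.44550997e-01 -1.87866911e+00]
```

View pics/k6.png

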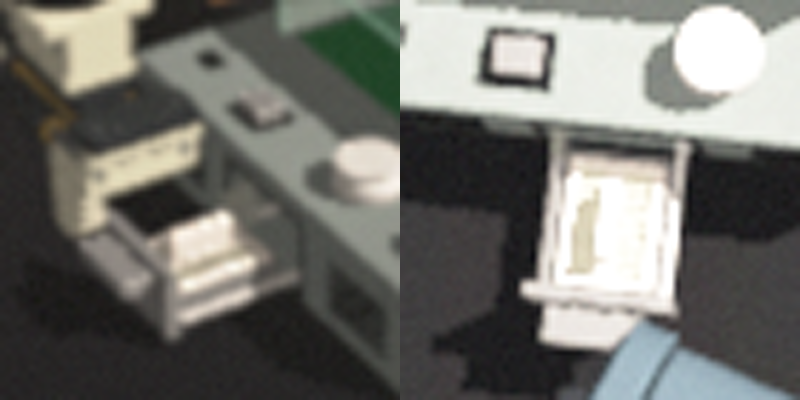

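The cassette is seated in the tray: in the top crop its frame is even inside the well walls, at (560-680,150-290). Next I go in front of the pull at about (0.447,-0.013,0.053) with the fingers shut.

Call:
{"fn": "carry_out", "kwargs": {"steps": [0.02,0.05,0,0,0,0.021,0.052,0,0,0,0,0,0,0,0,0,0,-0.05,0,0,0,0,-0.05,0,0,0,0,-0.03,0,0,0,0,0,0,0,0,0,0,0,0]}}

```text
clock: 12.95
ee_pos: [0.4152, -0.0083, 0.0465]
ee_rot: [0.001, 0.05, 0.999, -0.0]
contact_force: [0.2, -0.7, 0.3]
opening: 0.008
```

```bash
python3 - <<'E'
from h import *
o=ctrl.observe();print(o['contact_force'],o['ee_pos'],o['opening'])
s=optics.read_camera('side')
cv2.imwrite('pics/k7.png',cv2.resize(s[140:240,185:285],(600,600),interpolation=cv2.INTER_CUBIC))
E
```

```text
[ 0.24381505 -0.74508917  0.30108343] [ 0.41524252 -0.00834336  0.04652811] 0.008209721311201009
```

View pics/k7.png

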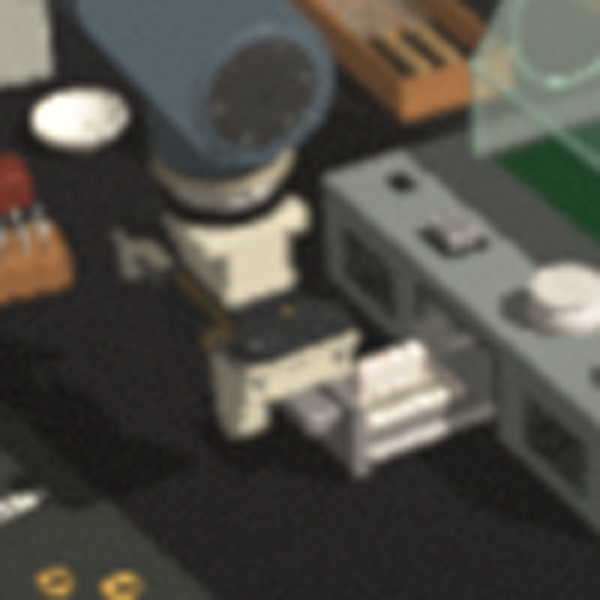

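Call:
{"fn": "carry_out", "kwargs": {"steps": [0.01,-0.001,0,0,0,0.007,-0.001,0,0,0,0.004,-0.0005,0,0,0,0.004,-0.0005,0,0,0,0.004,-0.0003,0,0,0,0,0,0,0,0]}}

```text
clock: 13.75
ee_pos: [0.4435, -0.0116, 0.0455]
ee_rot: [-0.0, 0.05, 0.999, -0.0]
contact_force: [-0.6, -0.6, 0.3]
opening: 0.005
```

Call:
{"fn": "carry_out", "kwargs": {"steps": [0.004,-0.0004,0,0,0,0.004,-0.0004,0,0,0,0.004,-0.0004,0,0,0,0.004,-0.0004,0,0,0,0,0,0,0,0]}}

```text
clock: 14.38
ee_pos: [0.4599, -0.0132, 0.0457]
ee_rot: [0.0, 0.05, 0.999, -0.0]
contact_force: [-1.2, 0.9, -1.0]
opening: 0.003
```

```bash
python3 - <<'E'
from h import *
o=ctrl.observe();print(o['contact_force'],o['ee_pos'],o['opening'])
s=optics.read_camera('side')
cv2.imwrite('pics/k8.png',cv2.resize(s[140:240,185:285],(600,600),interpolation=cv2.INTER_CUBIC))
E
```

```text
[-1.19713984  0.91017267 -0.97991953] [ 0.45990091 -0.01318504  0.04565947] 0.003035588846191813
```

View pics/k8.png

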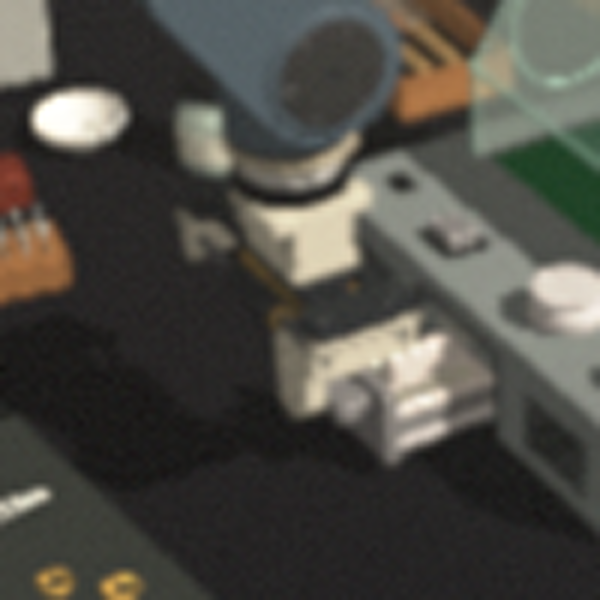

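Call:
{"fn": "carry_out", "kwargs": {"steps": [0.008,-0.0008,0,0,0,0.008,-0.0008,0,0,0,0.008,-0.0008,0,0,0,0.008,-0.0008,0,0,0,0.008,-0.0008,0,0,0,0.008,-0.0008,0,0,0,0.008,-0.0008,0,0,0,0.004,-0.0005,0,0,0,0,0,0,0,0]}}

```text
clock: 15.55
ee_pos: [0.5198, -0.0193, 0.0457]
ee_rot: [0.0, 0.05, 0.999, -0.0]
contact_force: [-1.3, 2.3, 0.1]
opening: 0.004
```

```bash
python3 - <<'E'
from h import *
o=ctrl.observe();print(o['contact_force'],o['ee_pos'],o['opening'])
s=optics.read_camera('side')
cv2.imwrite('pics/k9.png',cv2.resize(s[120:220,200:300],(600,600),interpolation=cv2.INTER_CUBIC))
E
```

```text
[-1.32688501  2.31974136  0.08848038] [ 0.51982774 -0.01932789  0.04567686] 0.003983987724399077
```

View pics/k9.png

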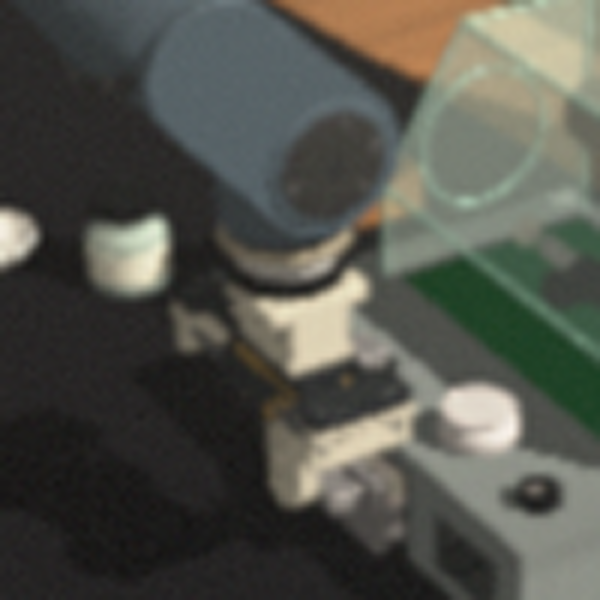

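Call:
{"fn": "carry_out", "kwargs": {"steps": [0.005,-0.0005,0,0,0,0.005,-0.0005,0,0,0,0.004,-0.0004,0,0,0,0.003,-0.0003,0,0,0,0,0,0,0,0]}}

```text
clock: 16.23
ee_pos: [0.5368, -0.021, 0.0457]
ee_rot: [0.0, 0.05, 0.999, -0.0]
contact_force: [-3.7, 1.9, 1.0]
opening: 0.005
```

Call:
{"fn": "carry_out", "kwargs": {"steps": [0.002,-0.0002,0,0,0,0.001,-0.0001,0,0,0,0,0,0,0,0]}}

```text
clock: 16.6
ee_pos: [0.5395, -0.0213, 0.0456]
ee_rot: [0.0, 0.05, 0.999, -0.0]
contact_force: [-3.5, 1.2, 0.8]
opening: 0.005
```

Call:
{"fn": "carry_out", "kwargs": {"steps": [0.001,-0.0001,0,0,0,0.001,-0.0001,0,0,0,0,0,0,0,0]}}

```text
clock: 16.98
ee_pos: [0.5416, -0.0215, 0.0456]
ee_rot: [0.0, 0.05, 0.999, -0.0]
contact_force: [-4.9, 1.4, 1.4]
opening: 0.005
```

Call:
{"fn": "carry_out", "kwargs": {"steps": [0.001,-0.0001,0,0,0,0,0,0,0,0]}}

```text
clock: 17.23
ee_pos: [0.5426, -0.0216, 0.0457]
ee_rot: [0.0, 0.05, 0.999, -0.0]
contact_force: [-4.3, 1.9, 1.4]
opening: 0.006
```

Call:
{"fn": "carry_out", "kwargs": {"steps": [0.001,-0.0001,0,0,0,0,0,0,0,0]}}

```text
clock: 17.48
ee_pos: [0.5435, -0.0216, 0.0456]
ee_rot: [0.0, 0.05, 0.999, 0.0]
contact_force: [-4.0, 2.1, 0.9]
opening: 0.006
```

Call:
{"fn": "carry_out", "kwargs": {"steps": [0.001,-0.0001,0,0,0,0,0,0,0,0]}}

```text
clock: 17.73
ee_pos: [0.5445, -0.0217, 0.0457]
ee_rot: [0.0, 0.05, 0.999, -0.0]
contact_force: [-3.3, 0.8, 2.2]
opening: 0.006
```

Call:
{"fn": "carry_out", "kwargs": {"steps": [0.001,-0.0001,0,0,0,0,0,0,0,0]}}

```text
clock: 17.98
ee_pos: [0.5454, -0.0218, 0.0457]
ee_rot: [0.0, 0.05, 0.999, 0.0]
contact_force: [-4.1, 2.2, 2.4]
opening: 0.006
```

Call:
{"fn": "carry_out", "kwargs": {"steps": [0.001,-0.0001,0,0,0,0,0,0,0,0]}}

```text
clock: 18.23
ee_pos: [0.5462, -0.0219, 0.0456]
ee_rot: [-0.0, 0.05, 0.999, 0.0]
contact_force: [-5.5, 2.4, 3.5]
opening: -0.0
```

```bash
python3 - <<'E'
from h import *
o=ctrl.observe();print(o['contact_force'],o['moment'],o['ee_pos'],o['opening'])
s=optics.read_camera('side');t=optics.read_camera('top')
cv2.imwrite('pics/k10.png',np.hstack([cv2.resize(i,(400,400),interpolation=cv2.INTER_CUBIC) for i in (s[150:220,230:300],t[180:250,215:285])]))
E
```

```text
[-5.5074333   2.43445647  3.48180612] [ 0.30917849  0.92780409 -0.02672209] [ 0.54619725 -0.02191323  0.04563599] -0.00015256769208009567
```

View pics/k10.png

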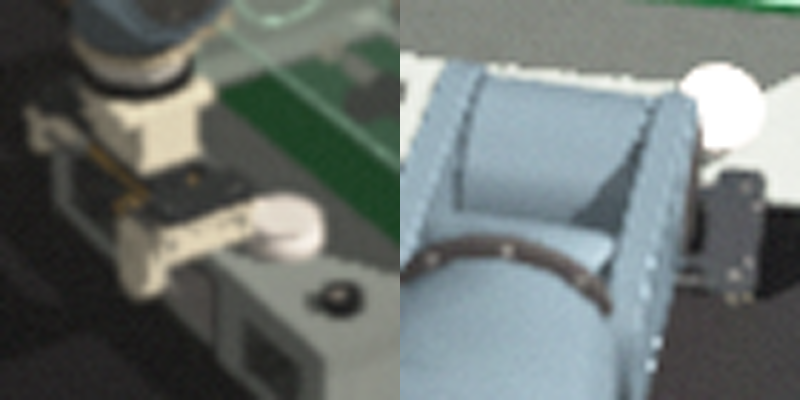

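The tin sits close to the gripper's right end in both views, so I'll check that clearance before pushing on.

```bash
python3 - <<'E'
from h import *
s=optics.read_camera('side');t=optics.read_camera('top')
cv2.imwrite('pics/s11.png',s);cv2.imwrite('pics/t11.png',t)
t6=cv2.imread('pics/t6.png');s6=cv2.imread('pics/s6.png')
for nm,i in(('before',t6),('now',t)):
    m=cv2.inRange(i[188:212,258:285],(245,245,245),(255,255,255));M=cv2.moments(m,True);print(nm,M['m00'],258+M['m10']/M['m00'],188+M['m01']/M['m00'])
tin=onz('top',(271,198.5),.114);print('tin',tin, onz('side',(278,188),.114))
O=np.array([.7213,-.0400,0]);a=np.radians(-5.9);x=np.array([np.cos(a),np.sin(a),0]);y=np.array([-x[1],x[0],0])
b=lambda P:(np.array([(P-O)@x,(P-O)@y,P[2]])*1000).round(0)
e=np.array([.5462,-.0219,.0456]);print('tin box',b(tin),'tcp box',b(e))
for z in(.10,.13,.15):print(z,b(onz('top',(273.6,209.8),z)))
cv2.imwrite('pics/k11.png',np.hstack([cv2.resize(i[165:215,240:300],(400,333),interpolation=cv2.INTER_CUBIC) for i in (s,s6)]))
E
```

```text
before 172.0 270.4651162790698 198.51162790697674
now 141.0 271.7588652482269 198.20567375886526
tin [ 0.61814567 -0.09016231  0.114     ] [ 0.61117797 -0.08806828  0.114     ]
tin box [-97. -61. 114.] tcp box [-176.    0.   46.]
0.1 [-132.  -73.  100.]
0.13 [-137.  -75.  130.]
0.15 [-140.  -76.  150.]
```

View pics/k11.png

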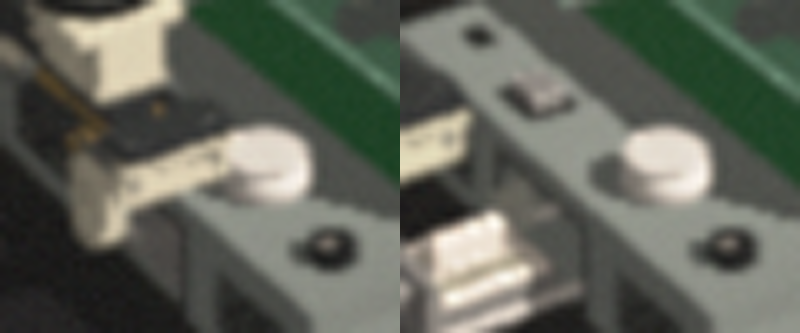

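The tin hasn't moved (same pixels in both views). It starts about 14 mm beyond the gripper's front, so the rest of the stroke is clear. I'll keep pushing.

Call:
{"fn": "carry_out", "kwargs": {"steps": [0.001,-0.0001,0,0,0,0,0,0,0,0]}}

```text
clock: 18.68
ee_pos: [0.5471, -0.022, 0.0456]
ee_rot: [-0.0, 0.05, 0.999, -0.0]
contact_force: [-6.9, 0.8, 2.4]
opening: 0.004
```

Call:
{"fn": "carry_out", "kwargs": {"steps": [0.0007,-0.0001,0,0,0,0,0,0,0,0]}}

```text
clock: 18.92
ee_pos: [0.5478, -0.0221, 0.0456]
ee_rot: [-0.0, 0.05, 0.999, 0.0]
contact_force: [-6.5, 1.8, 3.9]
opening: 0.002
```

Call:
{"fn": "carry_out", "kwargs": {"steps": [0.0005,-0.0001,0,0,0,0,0,0,0,0]}}

```text
clock: 19.18
ee_pos: [0.5482, -0.0221, 0.0456]
ee_rot: [-0.0, 0.05, 0.999, 0.0]
contact_force: [-5.6, 1.6, 4.4]
opening: 0.004
```

Call:
{"fn": "carry_out", "kwargs": {"steps": [0.0005,-0.0001,0,0,0,0,0,0,0,0]}}

```text
clock: 19.42
ee_pos: [0.5487, -0.0222, 0.0456]
ee_rot: [-0.001, 0.05, 0.999, 0.0]
contact_force: [-6.2, 2.4, 4.1]
opening: 0.003
```

Call:
{"fn": "carry_out", "kwargs": {"steps": [0.0005,0,0,0,0,0,0,0,0,0]}}

```text
clock: 19.68
ee_pos: [0.5492, -0.0222, 0.0456]
ee_rot: [-0.001, 0.05, 0.999, 0.0]
contact_force: [-7.3, 1.9, 4.5]
opening: 0.006
```

Call:
{"fn": "carry_out", "kwargs": {"steps": [0.0005,-0.0001,0,0,0,0,0,0,0,0]}}

```text
clock: 19.92
ee_pos: [0.5496, -0.0223, 0.0456]
ee_rot: [-0.001, 0.05, 0.999, 0.0]
contact_force: [-7.8, 2.1, 3.8]
opening: 0.006
```

Call:
{"fn": "carry_out", "kwargs": {"steps": [0.0005,-0.0001,0,0,0,0,0,0,0,0]}}

```text
clock: 20.18
ee_pos: [0.5501, -0.0223, 0.0456]
ee_rot: [-0.001, 0.05, 0.999, 0.0]
contact_force: [-7.3, 2.5, 4.3]
opening: 0.005
```

Call:
{"fn": "carry_out", "kwargs": {"steps": [0.0005,0,0,0,0,0,0,0,0,0]}}

```text
clock: 20.42
ee_pos: [0.5506, -0.0224, 0.0456]
ee_rot: [-0.001, 0.05, 0.999, 0.0]
contact_force: [-7.2, 2.4, 3.1]
opening: 0.007
```

Call:
{"fn": "carry_out", "kwargs": {"steps": [0.0005,-0.0001,0,0,0,0,0,0,0,0]}}

```text
clock: 20.68
ee_pos: [0.5512, -0.0224, 0.0456]
ee_rot: [-0.001, 0.05, 0.999, 0.0]
contact_force: [-6.5, 2.5, 2.6]
opening: 0.002
```

Call:
{"fn": "carry_out", "kwargs": {"steps": [0.0005,0,0,0,0,0,0,0,0,0]}}

```text
clock: 20.92
ee_pos: [0.5519, -0.0225, 0.0456]
ee_rot: [-0.0, 0.05, 0.999, 0.0]
contact_force: [-4.8, 2.2, 3.3]
opening: 0.008
```

Call:
{"fn": "carry_out", "kwargs": {"steps": [0.0005,-0.0001,0,0,0,0,0,0,0,0]}}

```text
clock: 21.18
ee_pos: [0.5524, -0.0225, 0.0456]
ee_rot: [-0.0, 0.05, 0.999, 0.0]
contact_force: [-5.8, 2.6, 2.8]
opening: 0.004
```

Call:
{"fn": "carry_out", "kwargs": {"steps": [0.0005,-0.0001,0,0,0,0,0,0,0,0]}}

```text
clock: 21.42
ee_pos: [0.5531, -0.0226, 0.0456]
ee_rot: [-0.0, 0.05, 0.999, 0.0]
contact_force: [-4.0, 3.0, 2.1]
opening: 0.007
```

Call:
{"fn": "carry_out", "kwargs": {"steps": [0.0005,-0.0001,0,0,0,0,0,0,0,0]}}

```text
clock: 21.68
ee_pos: [0.5537, -0.0227, 0.0456]
ee_rot: [0.0, 0.05, 0.999, 0.0]
contact_force: [-2.2, 2.1, 1.2]
opening: 0.009
```

Call:
{"fn": "carry_out", "kwargs": {"steps": [0.0004,0,0,0,0,0,0,0,0,0]}}

```text
clock: 21.92
ee_pos: [0.5541, -0.0228, 0.0456]
ee_rot: [0.0, 0.05, 0.999, 0.0]
contact_force: [-5.0, 3.3, 0.9]
opening: 0.005
```

Call:
{"fn": "carry_out", "kwargs": {"steps": [0.0004,0,0,0,0,0,0,0,0,0]}}

```text
clock: 22.18
ee_pos: [0.5543, -0.0228, 0.0456]
ee_rot: [-0.0, 0.05, 0.999, 0.0]
contact_force: [-5.7, 3.2, 1.6]
opening: 0.006
```

Call:
{"fn": "carry_out", "kwargs": {"steps": [0.0003,0,0,0,0,0,0,0,0,0]}}

```text
clock: 22.42
ee_pos: [0.5544, -0.0229, 0.0456]
ee_rot: [-0.0, 0.05, 0.999, 0.0]
contact_force: [-5.9, 2.9, 2.6]
opening: 0.004
```

The force fell from 7.5 to about 3 N and then stiffened, which is the click followed by the buffer. I'll back off slowly; if it didn't catch, the tray will follow the fingers.

Call:
{"fn": "carry_out", "kwargs": {"steps": [-0.004,0.0004,0,0,0,-0.004,0.0004,0,0,0,-0.004,0.0004,0,0,0,-0.006,0.0006,0,0,0,-0.006,0.0006,0,0,0,0,0,0,0,0]}}

```text
clock: 23.18
ee_pos: [0.5306, -0.0206, 0.0458]
ee_rot: [0.0, 0.05, 0.999, -0.0]
contact_force: [0.7, -0.0, -0.3]
opening: 0.002
```

```bash
python3 - <<'E'
from h import *
o=ctrl.observe();print(o['contact_force'],o['ee_pos'])
s=optics.read_camera('side');t=optics.read_camera('top')
cv2.imwrite('pics/k12.png',np.hstack([cv2.resize(i,(400,400),interpolation=cv2.INTER_CUBIC) for i in (s[150:220,230:300],t[180:250,215:285])]))
E
```

```text
[ 0.72759344 -0.03355857 -0.31405123] [ 0.53061056 -0.02060659  0.04579011]
```

View pics/k12.png

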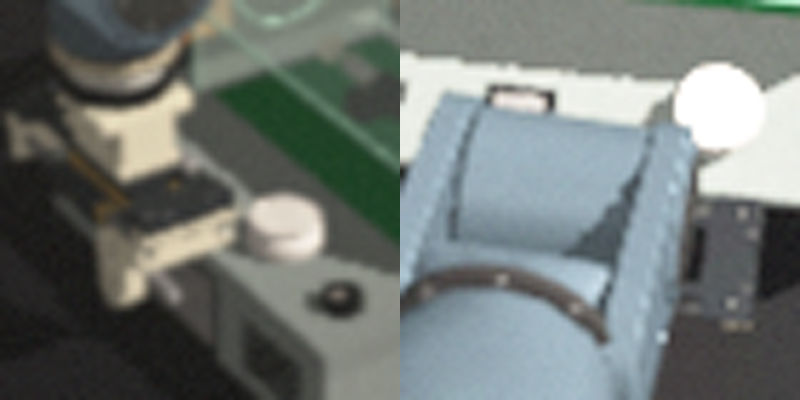

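No force on the fingers and the tray didn't follow, so it's caught. I'll retreat fully and check.

Call:
{"fn": "carry_out", "kwargs": {"steps": [-0.03,0.003,0,0,0,-0.05,0.005,0,0,0,-0.02,0.002,0.04,0,0,0,0,0.06,0,0,-0.03,0.05,0.02,0,0,-0.03,0.05,0,0,0,-0.03,0.05,0,0,0,-0.03,0.05,0,0,0,0,0,0,0,0]}}

```text
clock: 24.4
ee_pos: [0.3091, 0.1919, 0.1658]
ee_rot: [0.0, 0.047, 0.999, 0.0]
contact_force: [-0.4, -0.3, 0.3]
opening: 0.002
```

```bash
python3 - <<'E'
from h import *
o=ctrl.observe();print(o['contact_force'],o['ee_pos'],o['clock'])
s=optics.read_camera('side');t=optics.read_camera('top')
s0=cv2.imread('pics/side0.png');t0=cv2.imread('pics/top0.png')
f=lambda i:cv2.resize(i,(390,300),interpolation=cv2.INTER_CUBIC)
cv2.imwrite('pics/k13.png',np.vstack([np.hstack([f(s0[150:220,225:316]),f(s[150:220,225:316])]),np.hstack([f(t0[170:240,195:286]),f(t[170:240,195:286])])]))
cv2.imwrite('pics/full.png',np.hstack([cv2.resize(i,(400,300)) for i in(s,t)]))
E
```

```text
[-0.44991575 -0.3098905   0.31617805] [0.30910275 0.1919457  0.16584212] 24.4
```

View pics/k13.png

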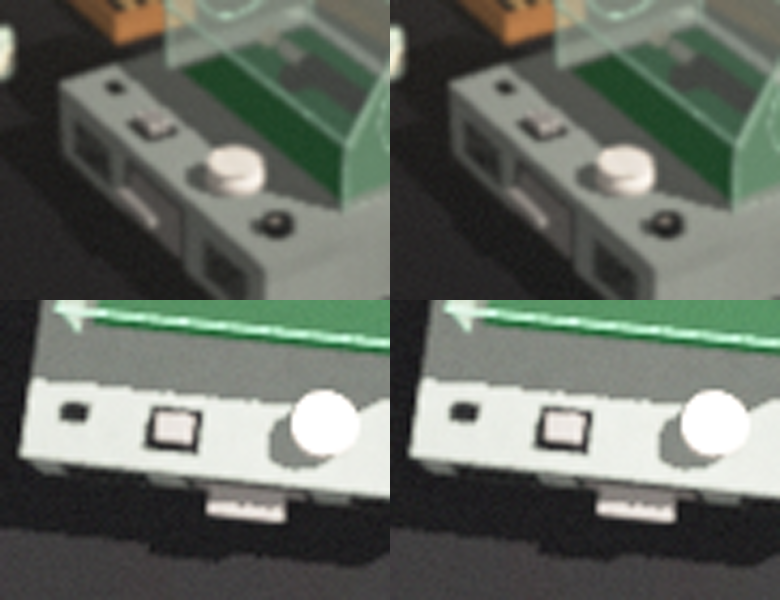

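View pics/full.png

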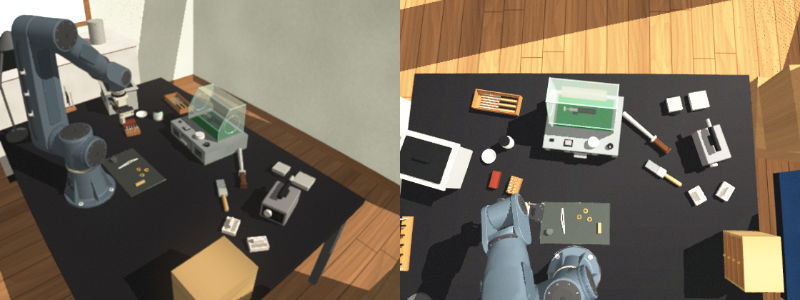

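The tray is shut at exactly its starting flush position in both views, and the tin, box and other things haven't moved. The robot is clear of everything, so I'm handing in.

```bash
python3 -c "
from bench import hand_in
print(hand_in())"
```

```text
the job is handed in; nothing more can be done
None
```

The cassette is in the polishing box and the tray is caught shut, flush with the front. I handed the job in at about 24.4 s.

- **Release key:** I pressed it about 7 mm with a peak reading of about 4 N, and the tray sprang fully out.
- **Cassette:** I took the one nearest the base by its rib and lowered it into the well. The force readings stayed near zero, so it was not forced. I judged it flat by eye from the pictures after letting go.
- **Tray:** I pushed the pull in small steps. The force climbed to about 7.8 N, dropped to about 2–4 N at the click, then rose again on the buffer. The highest total reading, including the sideways and vertical parts, was about 9 N, under the 15 N limit.

**Last checks:** when I backed off, the force went to zero and the tray stayed put. The final pictures from both cameras show it looking the same as when it started shut. The wax tin, the box and the other things on the bench look unmoved, and the robot is touching nothing.

**Less certain:**
- The force readings carry about 1 N of noise, so the click showed as a drop over several steps, not one sharp one.
- There was an unexplained 2–4 N upward and sideways reading during the push. I took it as friction on the pull, after checking that the wax tin had not been touched.

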